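# Change the dust extraction over to the carving bench

### The arm

A 6-joint arm with a two-finger parallel gripper is mounted at the origin on the work surface. World frame = base frame: x ahead of the robot, y to its left, z up, the work surface at z = 0. Lengths are in m, angles in rad, forces in N, time in s.
With the tool pointing down it reaches from about 0.325 to 0.925 m from the base axis. Payload 3.1 kg.
Tool frame: the origin (TCP) lies between the finger pads; the fingertips stand 8 mm ahead of it and the grasp point (between the pads) lies 11 mm behind it; z points along the fingers, x is the direction in which the jaws open and shut, and the axes are right-handed (so a half turn about z gives the same grasp; the last joint's range is limited). The gripper opens to 85 mm and grips with 20 to 120 N. Pads are 22 mm wide; open, the fingers measure 114 mm over their backs; the gripper's body (76 mm by 85 mm) begins 54 mm behind the grasp point. The pads swing forward as they close: fully open they stand 13 mm farther back than shut.
Start: joints at [1.118, 0.217, 1.613, -0, 1.311, -0.112], TCP at [0.209, 0.589, 0.239] pointing down, gripper open.
Joint ranges: [-2.75, 2.75], [-0.78, 2.1], [0.31, 2.55], [-1.13, 4.27], [0.13, 2.63], [-2.58, 2.58]. Speed limits (rad/s): [2.79, 2.79, 3.14, 3.14, 3.14, 3.14].

### API

Orientations are given as a 3x3 rotation matrix whose columns are the frame's x, y, z axes.
In Python, from bench import r gives the robot as it stands.
- The arm moves only by the tool jog_arm, never from a script. Its argument "plan" is one flat list of numbers, 5 for each row, row after row: the shift along the tool's x, y, z in cm, then the turn about the tool's z in degrees, then the closure, from 0 (fully open) to 1 (shut). In form: [dx, dy, dz, spin, gripper, dx, dy, dz, spin, gripper, ...]. A call has 1 to 5 rows; each row shifts and turns the commanded pose from where the row before left it, along the tool's axes as they then stand; what a row does not reach is not made up. A row lasts 1/10 s, in which the tool goes at most 50 mm and 8.59 degrees, less where a joint would pass 70% of its speed; a pose out of reach is approached as far as the arm can. A call with a gripper value outside its range is refused whole. The fingers move at their own pace and stop on an object; "squeeze" is the grip in N (left out, the last holds). Time passes only in rows, so rows that do not move let the fingers close. It gives the time, the measured TCP pose, the force and the opening at its end, in the units of the state.
- r.observe(): the state, without advancing time (a new reading comes with each control period).
- r.get_image(name): name is "scene" or "side" or "wrist"; returns a dict with "img" (400x640x3 uint8, red, green, blue), "z_map" (400x640 float32, m along the optical axis (not along the pixel's ray), 0 where there is no reading), "mtx" (3x3 intrinsics, pixels), "R" (3x3) and "t" (3): a world point X has camera coordinates R X + t; the wrist camera has in their place "tool_from_camera" (4x4, takes a point from camera to tool coordinates, whose origin is the TCP and whose axes are the tool frame's). Camera axes: x right, y down, z forward; pixel columns grow to the right and rows downward; lengths in m; the calibration is good to about 2 mm. A picture is of the moment at which its call begins: read the wrist's pose just before it.
- r.job_done(): hands the job in, once; it reports no verdict.
The state is a dict: "time": time; "joint_pos": joint angles; "joint_vel": joint speeds; "joint_torque": joint torques, N m; "position": TCP position; "eef_rot": TCP orientation; "ft_force": force on the tool from outside, world axes, zero at the start; "torque": the same for the moment, N m; "gripper_width": opening from 0.0 (shut) to 1.0 (fully open).
Only numpy, scipy, OpenCV 4.12 (cv2) and the standard library are available. Lean on these libraries where they do the work, as an engineer would, in place of code of your own. Each camera call takes 0.05 s, during which the arm holds its last target.

### The job

Change the dust extraction over for carving: slide the blast gate with the blue tab fully shut and the one with the yellow tab fully open, in either order. Then flip the extractor's red-knobbed switch lever from off to slow, its upright middle position, without ever letting it go on over into fast. Leave the mallet, gouge, offcut and wax jar where they are, and take the hand away.

Things in the scene. Friction and masses are not known exactly. Their poses are not given: they have to be found in the camera images.
- yellow_frame: pale metal dust inlet fixed to the bench, 104 (x) x 190 (y) x 52 mm high; origin: centre of its underside. Round 62 mm opening in its top, centred 46 mm to its own -y. A steel blade (84 x 84 x 4 mm, underside 54 mm up) slides on top along its y between side rails 62 mm high. A duct stub and block (52 mm high) stand on its +x side at the -y end, up to 158 mm out. Has the yellow tab
- yellow_gate (a joint): travel of the yellow-tabbed blade in m: 0 = shut (blade over the opening, against its stop), 0.088 = fully open (against the other stop), growing towards the frame's own +y. It stays where it is left; sliding it takes about 3 N. Starts shut or partly open
- yellow_tab (a point): centre of the upright yellow tab in the middle of the blade: 34 mm wide (frame's x), 12 mm thick (frame's y), rising from 58 to 94 mm above the bench; this point is 76 mm above the bench. In the frame it lies at x = 0, y = -46 mm plus the gate's travel
- blue_frame: pale metal dust inlet fixed to the bench, 104 (x) x 190 (y) x 52 mm high; origin: centre of its underside. Round 62 mm opening in its top, centred 46 mm to its own -y. A steel blade (84 x 84 x 4 mm, underside 54 mm up) slides on top along its y between side rails 62 mm high. A duct stub and block (52 mm high) stand on its +x side at the -y end, up to 158 mm out. Has the blue tab
- blue_gate (a joint): travel of the blue-tabbed blade in m: 0 = shut (blade over the opening, against its stop), 0.088 = fully open (against the other stop), growing towards the frame's own +y. It stays where it is left; sliding it takes about 3 N. Starts open or partly shut
- blue_tab (a point): centre of the upright blue tab in the middle of the blade: 34 mm wide (frame's x), 12 mm thick (frame's y), rising from 58 to 94 mm above the bench; this point is 76 mm above the bench. In the frame it lies at x = 0, y = -46 mm plus the gate's travel
- switch_box: grey switch box fixed to the bench, 120 mm (x) by 90 mm (y) by 60 mm high; origin at the centre of its underside. The lever swings in the plane of its own x and z: off leans to its -x, slow is upright, fast leans to its +x. Small marks beside the lever: white by off, green by slow, orange by fast
- lever_pivot (a point): the lever's pivot, at the top of the box over its origin, 60 mm above the bench; the pivot axis is the box's own y
- switch_lever (a joint): lever angle in rad: 0 = off (leaning 0.5 rad from upright to the box's -x), 0.5 = slow (upright), 1.0 = fast (leaning to the box's +x). Sprung detents there: past about 0.25 it snaps to slow by itself, past about 0.75 to fast; short of those it springs back. Pushing the knob out of a detent takes about 5 N. Starts at off
- lever_knob (a point): centre of the red ball (26 mm diameter) at the lever's end, 100 mm from the pivot on a steel rod of 10 mm diameter; about 148 mm above the bench at off and 160 mm at slow
- mallet: bystander: wooden carver's mallet lying down, 230 mm long, head 64 mm in diameter; origin on the bench under the head's inner end, head towards its +x
- gouge: bystander: carving gouge lying down along its x, 240 mm long, handle 24 mm wide and 22 mm high; origin on the bench under the ferrule
- offcut: bystander: light wood block 90 x 50 x 32 mm, origin at the centre of its underside
- wax_jar: bystander: closed jar 66 mm in diameter and 60 mm high, origin at the centre of its underside
Things that resemble listed ones, but are neither listed nor needed, are in the scene too. What is shaped like the switch_box but pink or turquoise is not meant.

How it is judged:
On the way, in this order (a step that is already met when the one before it is completed fails the run):
1. the blue-tabbed gate is shut and the yellow-tabbed gate open, with the switch lever still at off (value of joint yellow_gate above 0.078 m and value of joint blue_gate below 0.01 m and value of joint switch_lever below 0.18 rad), for 0.2 s.
2. the lever rests at slow (value of joint switch_lever between 0.38 and 0.62 rad), for 0.3 s.
At the end, for the whole second after the job is handed in: The yellow-tabbed gate is open (travel over 78 mm of 88), the blue-tabbed gate shut (under 10 mm from its stop), and the switch lever rests at slow (within 0.12 rad of upright) (all of step 2 and value of joint yellow_gate above 0.078 m and value of joint blue_gate below 0.01 m and velocity of joint switch_lever between -0.2 and 0.2 rad/s); the robot touches nothing.
It fails at once if the lever goes over towards fast (beyond 0.72 rad) (value of joint switch_lever above 0.72 rad).
It fails at once if the mallet is moved more than 25 mm (distance of mallet from where it was at the start of the episode above 0.025 m).
It fails at once if the gouge is moved more than 25 mm (distance of gouge from where it was at the start of the episode above 0.025 m).
It fails at once if the offcut is moved more than 25 mm (distance of offcut from where it was at the start of the episode above 0.025 m).
It fails at once if the wax jar is moved more than 25 mm (distance of wax_jar from where it was at the start of the episode above 0.025 m).
It also fails if it takes over 61 s, if anything falls off the work surface, if the arm or the gripper's body presses on something with over 40 N, if the wrist force passes 120 N, or if a joint passes its speed limit or range.

## Working session

There is one attempt and no reset: what is moved stays moved. The work goes in short steps, Python scripts to look and compute and a tool call to move; the robot and the scene stay as the last step left them, time stands still between calls to the robot, and variables do not carry over. Pictures are saved under pics/ and viewed, and the job is handed in when it is done.

Besides the shell and the picture viewer there is one more tool, called after ">>>" as name(argument=value, ...), one argument or row to a line, values as JSON. jog_arm: Moves the arm, as the interface text tells. Its arguments: {"type":"object","properties":{"plan":{"type":"array","items":{"type":"number"}},"squeeze":{"type":"number"}},"required":["plan"]}

```bash
mkdir -p pics; ls
python3 - <<'E'
from bench import r
import cv2,numpy as np,pickle
s=r.observe();print(s['time'],s['position'],s['eef_rot'])
for n in("scene","side"):
    d=r.get_image(n);pickle.dump(d,open(n+'0.pkl','wb'))
    cv2.imwrite(f'pics/{n}0.png',cv2.resize(d['img'][:,:,::-1],(800,500)))
    print(n,d['mtx'],d['R'],d['t'])
E
```

```text
pics
0.0 [0.20854089 0.58833015 0.23796762] [[ 3.34250929e-01  9.42483541e-01 -1.04440010e-03]
 [ 9.42481120e-01 -3.34252456e-01 -2.15263372e-03]
 [-2.37791515e-03 -2.64807552e-04 -9.99997138e-01]]
scene [[417.42207645   0.         316.58710408]
 [  0.         417.42207645 198.68397575]
 [  0.           0.           1.        ]] [[ 0.72763774  0.68582834 -0.01352099]
 [ 0.57100936 -0.61650651 -0.54209597]
 [-0.38012055  0.38672887 -0.8402078 ]] [-0.30793017 -0.16124553  1.87391589]
side [[413.16361426   0.         327.11548994]
 [  0.         413.16361426 198.52539225]
 [  0.           0.           1.        ]] [[ 9.91179975e-01 -1.32521333e-01  5.94209448e-04]
 [-7.54339135e-02 -5.67875578e-01 -8.19650567e-01]
 [ 1.08958623e-01  8.12376406e-01 -5.72863504e-01]] [-0.40473517  0.12914026  1.48319379]
```

View pics/scene0.png

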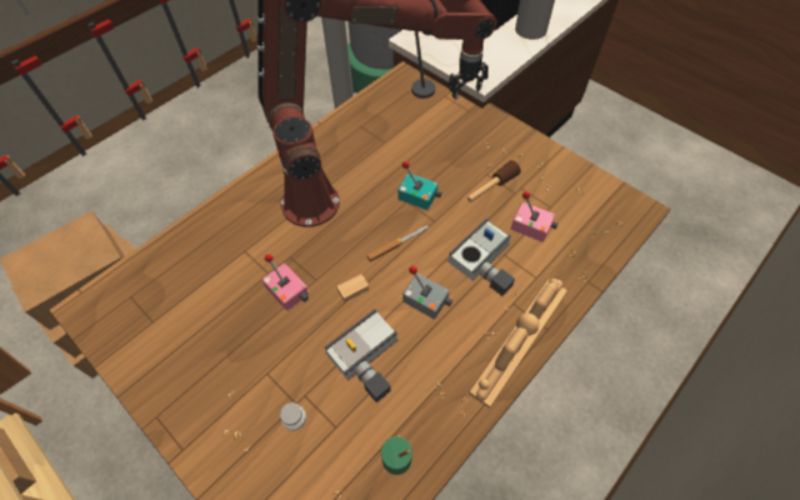

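View pics/side0.png

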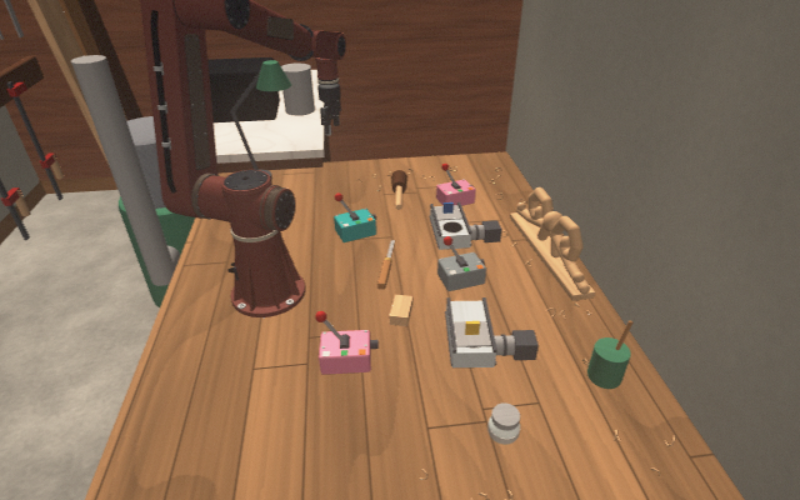

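The grey box sits at scene (427,295) and side (462,270), at 800-wide scale; the two pink boxes and the turquoise one are lookalikes. The blue-tab frame is at scene (480,248) and the yellow-tab frame at scene (362,345). Next I'll measure them and check a crop.

```bash
cat > h.py <<'E'
import numpy as np,cv2,pickle
def ray(d,u,v):
    K,R,t=d['mtx'],d['R'],d['t']
    c=-R.T@t; q=R.T@np.linalg.inv(K)@np.array([u,v,1.]); return c,q
def onz(d,u,v,z):
    c,q=ray(d,u,v); return c+q*(z-c[2])/q[2]
def tri(d1,p1,d2,p2):
    c1,q1=ray(d1,*p1);c2,q2=ray(d2,*p2)
    a=np.linalg.lstsq(np.c_[q1,-q2],c2-c1,rcond=None)[0]
    A=c1+a[0]*q1;B=c2+a[1]*q2
    return (A+B)/2,np.linalg.norm(A-B)
def blobs(d,lo,hi,mn=6):
    h=cv2.cvtColor(d['img'],cv2.COLOR_RGB2HSV); m=cv2.inRange(h,lo,hi)
    n,l,s,c=cv2.connectedComponentsWithStats(m)
    return [(c[i].round(1),s[i]) for i in range(1,n) if s[i][4]>=mn]
E
python3 - <<'E'
from h import *
D={n:pickle.load(open(n+'0.pkl','rb')) for n in('scene','side')}
for n,d in D.items():
    for col,lo,hi in(('blue',(105,120,30),(125,255,255)),('yellow',(21,150,120),(32,255,255)),('red',(0,190,80),(4,255,255)),('red2',(174,150,80),(180,255,255))):
        for c,s in blobs(d,lo,hi):
            if c[0]>200 and c[1]>100: print(n,col,c,s)
    u0,v0,u1,v1={'scene':(250,160,460,330),'side':(330,140,450,310)}[n]
    f={'scene':3.8,'side':3.4}[n]
    cv2.imwrite(f'pics/{n}crop.png',cv2.resize(d['img'][v0:v1,u0:u1,::-1],None,fx=3.5 if n=='scene' else 3.5,fy=3.5,interpolation=cv2.INTER_CUBIC))
E
```

```text
scene blue [390.8 186.9] [388 184   6   7  27]
scene yellow [280.5 274.9] [278 272   6   7  20]
scene red [324.5 131.3] [323 130   4   4  14]
scene red [420.7 155.5] [419 154   4   4  14]
scene red [214.8 205.6] [213 204   5   5  19]
scene red [330.1 215. ] [328 213   5   5  20]
side blue [358.5 162. ] [356 162   6   1   6]
side yellow [377.8 257.5] [373 257  11   2  21]
```

View pics/scenecrop.png

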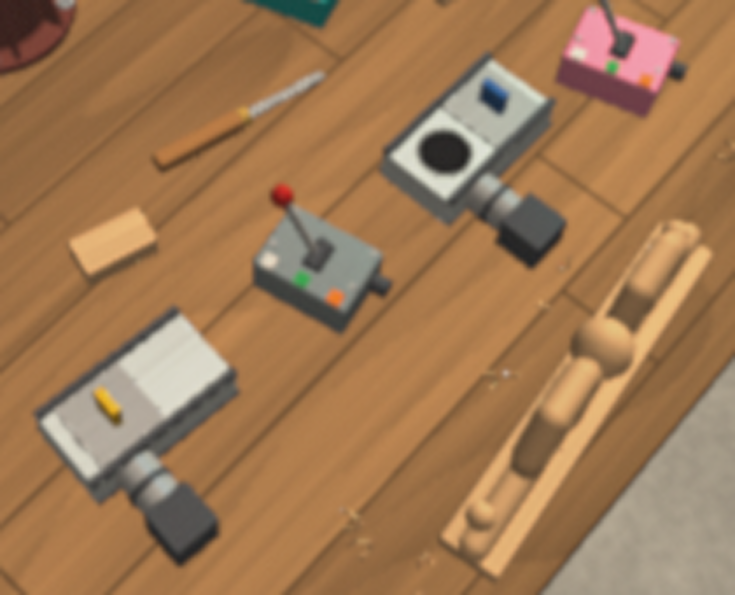

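View pics/sidecrop.png

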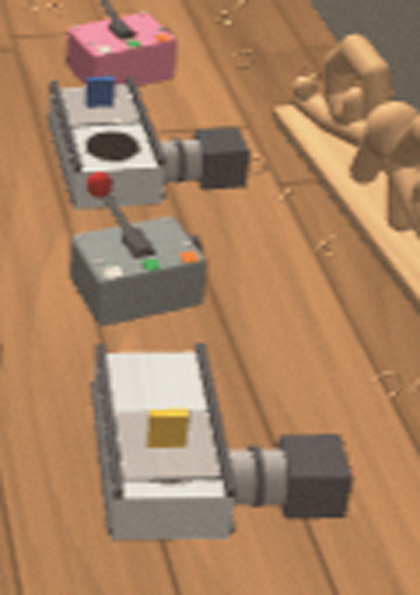

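The crop confirms it: the grey box at scene px (330,215) has the red knob leaning to the white (off) mark. The blue tab is at the far end (open) and the yellow tab at the duct end (nearly shut). Now rough positions.

Run:
```python
from h import *
np.set_printoptions(precision=4,suppress=True)
D={n:pickle.load(open(n+'0.pkl','rb')) for n in('scene','side')}
S=lambda u,v:(250+u/3.5-.4,160+v/3.5-.4)
T=lambda u,v:(330+u/3.5-.4,140+v/3.5-.4)
s,d=D['scene'],D['side']
def P(n,a,b,z):print(n,tri(s,S(*a),d,T(*b)),onz(s,*S(*a),z),onz(d,*T(*b),z))
P('ytab',(108,405),(168,429),.076)
P('btab',(494,94),(100,92),.076)
P('knob',(282,195),(99,185),.148)
P('base',(320,252),(140,240),.06)
P('white',(269,260),(113,271),.06)
P('green',(303,279),(152,265),.06)
P('orange',(335,297),(189,257),.06)
P('hole',(445,151),(112,146),.052)
for n,q in(('y',[(100,346),(120,492),(205,345),(232,490)]),('b',[(52,82),(80,195),(136,82),(162,187)])):
    for p in q: print(n,onz(d,*T(*p),.062))
for n,q in(('y',[(40,415),(178,312),(100,482),(236,375)]),('b',[(385,158),(490,58),(448,207),(550,100)])):
    for p in q: print('sc',n,onz(s,*S(*p),.062))
```

```text
ytab (array([ 0.523 , -0.2931,  0.0772]), np.float64(0.002869866770236389)) [ 0.5214 -0.2918  0.076 ] [ 0.5242 -0.2933  0.076 ]
btab (array([0.5755, 0.2802, 0.0785]), np.float64(0.003603436570288472)) [0.5731 0.2833 0.076 ] [0.5773 0.2819 0.076 ]
knob (array([ 0.5132, -0.019 ,  0.1498]), np.float64(0.0014377845656015987)) [ 0.5118 -0.0177  0.148 ] [ 0.5142 -0.0173  0.148 ]
base (array([ 0.5617, -0.0089,  0.0701]), np.float64(0.001879261040128558)) [ 0.5575 -0.0039  0.06  ] [0.5658 0.0034 0.06  ]
white (array([ 0.5252, -0.0518,  0.0655]), np.float64(0.0004712547071277774)) [ 0.5231 -0.0494  0.06  ] [ 0.527  -0.0451  0.06  ]
green (array([ 0.5674, -0.0429,  0.0624]), np.float64(0.001264277739094293)) [ 0.566  -0.0414  0.06  ] [ 0.5686 -0.0405  0.06  ]
orange (array([ 0.6076, -0.0361,  0.0636]), np.float64(0.0013539507379523538)) [ 0.6059 -0.0341  0.06  ] [ 0.6094 -0.0322  0.06  ]
hole (array([0.5746, 0.1945, 0.0554]), np.float64(0.001197477693912678)) [0.573  0.1968 0.052 ] [0.5762 0.1989 0.052 ]
y [ 0.4908 -0.1606  0.062 ]
y [ 0.471  -0.3479  0.062 ]
y [ 0.5898 -0.1723  0.062 ]
y [ 0.565  -0.3581  0.062 ]
b [0.5287 0.3368 0.062 ]
b [0.5181 0.0907 0.062 ]
b [0.6311 0.3232 0.062 ]
b [0.6103 0.0941 0.062 ]
sc y [ 0.4728 -0.3442  0.062 ]
sc y [ 0.4948 -0.1633  0.062 ]
sc y [ 0.5698 -0.3515  0.062 ]
sc y [ 0.5904 -0.1739  0.062 ]
sc b [0.5319 0.1372 0.062 ]
sc b [0.5329 0.3304 0.062 ]
sc b [0.6253 0.1356 0.062 ]
sc b [0.6219 0.3299 0.062 ]
```

```bash
cat > go.py <<'E'
import sys,numpy as np
from bench import r
s=r.observe();R=s['eef_rot'];p=s['position']
ang=np.degrees(np.arctan2(R[1,0],R[0,0]))
print('t',round(s['time'],2),'p',p.round(4),'ang',ang.round(1),'F',np.round(s['ft_force'],1),'w',s['gripper_width'])
if len(sys.argv)>4:
    t=np.array([float(a) for a in sys.argv[1:4]]);A=float(sys.argv[4])
    d=t-p; spin=-(A-ang)
    a=np.radians(A);Rn=np.array([[np.cos(a),np.sin(a),0],[np.sin(a),-np.cos(a),0],[0,0,-1]])
    print('cur-axes cm',(R.T@d*100).round(2),'target-axes cm',(Rn.T@d*100).round(2),'spin',spin.round(1))
E
python3 go.py .575 .2 .30 90
```

```text
t 0.1 p [0.2085 0.5884 0.2381] ang 70.5 F [-0.1 -0.  -0.1] w 1.0017815931946519
cur-axes cm [-24.37  47.52  -6.15] target-axes cm [-38.84  36.65  -6.19] spin -19.5
```

>>> jog_arm(
  plan=[0,0,-1.5,-6.5,0,0,0,-1.5,-6.5,0,0,0,-1.5,-6.5,0],
)

```text
time: 0.4
position: [0.2086, 0.5886, 0.2838]
eef_rot: [[-0.004, 1.0, -0.001], [1.0, 0.004, -0.002], [-0.002, -0.001, -1.0]]
ft_force: [-0.3, 0.9, -0.0]
gripper_width: 0.999
```

```bash
python3 go.py .575 .2 .30 90
```

```text
t 0.4 p [0.2086 0.5886 0.2838] ang 90.2 F [-0.3  0.9 -0. ] w 0.9991237347527959
cur-axes cm [-39.01  36.47  -1.59] target-axes cm [-38.86  36.64  -1.62] spin 0.2
```

>>> jog_arm(
  plan=[-3.0,3.0,-0.2,0,0,-3.0,3.0,-0.2,0,0,-3.0,3.0,-0.2,0,0,-3.0,3.0,-0.2,0,0,-3.0,3.0,-0.2,0,0],
)

```text
time: 0.9
position: [0.3595, 0.4375, 0.2938]
eef_rot: [[0.0, 1.0, -0.001], [1.0, -0.0, -0.001], [-0.001, -0.001, -1.0]]
ft_force: [0.3, 0.1, 0.3]
gripper_width: 1.002
```

>>> jog_arm(
  plan=[-3.0,3.0,-0.2,0,0,-3.0,3.0,-0.2,0,0,-3.0,3.0,-0.2,0,0,-3.0,3.0,0,0,0,-3.0,3.0,0,0,0],
)

```text
time: 1.4
position: [0.5095, 0.2874, 0.2999]
eef_rot: [[0.001, 1.0, -0.001], [1.0, -0.001, -0.0], [-0.0, -0.001, -1.0]]
ft_force: [-0.2, 0.6, -0.2]
gripper_width: 1.004
```

>>> jog_arm(
  plan=[-3.0,3.0,0,0,0,-3.0,3.0,0,0,0,0,0,0,0,0,0,0,0,0,0],
)

```text
time: 1.8
position: [0.5688, 0.228, 0.2994]
eef_rot: [[0.003, 1.0, -0.002], [1.0, -0.003, 0.0], [0.0, -0.002, -1.0]]
ft_force: [-0.3, -0.3, -0.5]
gripper_width: 0.999
```

```bash
cat > wr.py <<'E'
import sys,pickle,cv2,numpy as np
from bench import r
s=r.observe();d=r.get_image('wrist')
T=np.eye(4);T[:3,:3]=s['eef_rot'];T[:3,3]=s['position']
W=T@d['tool_from_camera'];d['R']=W[:3,:3].T;d['t']=-W[:3,:3].T@W[:3,3]
pickle.dump(d,open(sys.argv[1]+'.pkl','wb'))
cv2.imwrite(f'pics/{sys.argv[1]}.png',cv2.resize(d['img'][:,:,::-1],(800,500),interpolation=cv2.INTER_CUBIC))
E
python3 wr.py w1; python3 go.py .575 .2 .3 90
```

```text
t 1.85 p [0.5682 0.2289 0.2995] ang 89.9 F [-0.   0.2 -0. ] w 0.9969096413095262
cur-axes cm [-2.89  0.68 -0.05] target-axes cm [-2.89  0.68 -0.05] spin -0.1
```

View pics/w1.png

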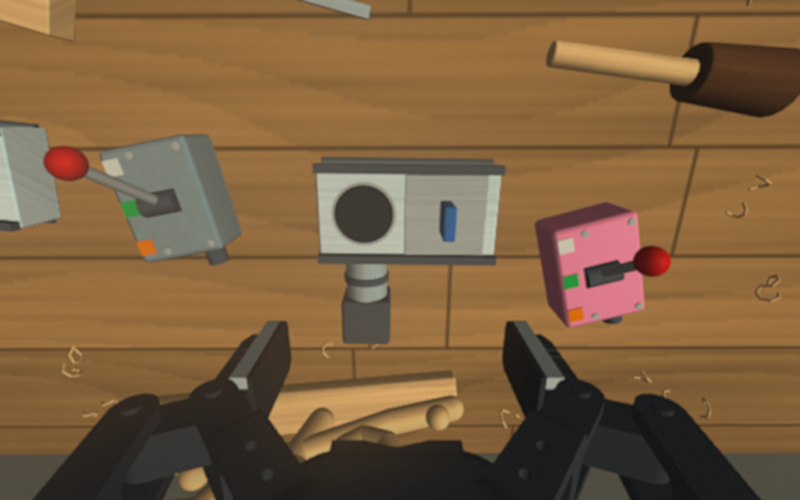

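The wrist view shows the blue frame at (410,210), its hole at (363,214) and its tab at (449,221). The grey switch is at (170,200), with the knob at (66,163).

Run:
```python
from h import *
np.set_printoptions(precision=4,suppress=True)
d=pickle.load(open('w1.pkl','rb'))
c=lambda u,v,z:print((u,v),onz(d,u/1.25,v/1.25,z))
c(363,214,.052)
h=blobs(d,(105,110,20),(125,255,255));print(h)
for p in((442,202),(455,204),(442,239),(456,241)):c(*p,.094)
for p in((314,170),(504,170),(320,260),(496,260)):c(*p,.062)
c(405,210,.058);c(490,210,.058);c(500,210,.052)
print('sw');[c(*p,.06) for p in((112,167),(130,209),(146,247),(158,203),(101,154),(207,136),(240,237))]
c(66,163,.148)
```

```text
(363, 214) [0.5741 0.1946 0.052 ]
[(array([359.6, 178.8]), array([355, 166,  10,  27, 218], dtype=int32))]
(442, 202) [0.5534 0.2719 0.094 ]
(455, 204) [0.5553 0.284  0.094 ]
(442, 239) [0.5891 0.2732 0.094 ]
(456, 241) [0.5911 0.2867 0.094 ]
(314, 170) [0.5274 0.1485 0.062 ]
(504, 170) [0.5278 0.3358 0.062 ]
(320, 260) [0.6217 0.1482 0.062 ]
(496, 260) [0.6221 0.3357 0.062 ]
(405, 210) [0.5686 0.2386 0.058 ]
(490, 210) [0.5688 0.3262 0.058 ]
(500, 210) [0.5701 0.3382 0.052 ]
sw
(112, 167) [ 0.5244 -0.0513  0.06  ]
(130, 209) [ 0.5666 -0.0431  0.06  ]
(146, 247) [ 0.6074 -0.0354  0.06  ]
(158, 203) [ 0.5604 -0.0132  0.06  ]
(101, 154) [ 0.5119 -0.0591  0.06  ]
(207, 136) [0.4953 0.0473 0.06  ]
(240, 237) [0.5966 0.0655 0.06  ]
(66, 163) [ 0.5127 -0.0193  0.148 ]
```

>>> jog_arm(
  plan=[3.2,0.2,0,0,1,3.2,0.2,0,0,1,3.2,0.2,0,0,1,0,0,4,0,1,0,0,4,0,1],
  squeeze=30,
)

```text
time: 2.35
position: [0.5744, 0.3284, 0.2217]
eef_rot: [[-0.004, 1.0, 0.004], [1.0, 0.004, 0.002], [0.002, 0.004, -1.0]]
ft_force: [-0.7, -0.2, -0.9]
gripper_width: 0.141
```

>>> jog_arm(
  plan=[0,0,3,0,1,0,0,2,0,1,0,0,1,0,1,0,0,0,0,1],
)

```text
time: 2.75
position: [0.5726, 0.3254, 0.1583]
eef_rot: [[-0.001, 1.0, -0.004], [1.0, 0.001, -0.001], [-0.001, -0.004, -1.0]]
ft_force: [0.9, 0.1, 0.2]
gripper_width: -0.0
```

```bash
python3 wr.py w2; python3 go.py .574 .324 .074 90
```

```text
t 2.8 p [0.5739 0.3257 0.1602] ang 90.0 F [-0.2 -0.2 -0.2] w 0.0037341798814497246
cur-axes cm [-0.16  0.01  8.62] target-axes cm [-0.17  0.01  8.62] spin 0.0
```

View pics/w2.png

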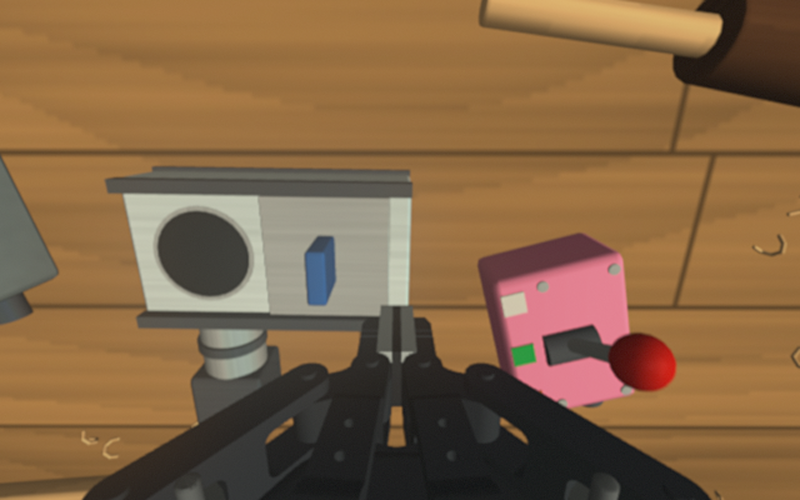

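Run:
```python
from h import *
d=pickle.load(open('w2.pkl','rb'))
print(onz(d,642/1.25,362/1.25,.148),onz(d,480/1.25,260/1.25,.06), onz(d,320/1.25,270/1.25,.094))
```

```text
[0.59308006 0.43917402 0.148     ] [0.57524672 0.38262051 0.06      ] [0.56942205 0.28286311 0.094     ]
```

>>> jog_arm(
  plan=[0,0,4,0,1,0,0,3,0,1,0,0,1.6,0,1,-1.0,0,0,0,1,-1.0,0,0,0,1],
)

```text
time: 3.3
position: [0.5758, 0.3048, 0.076]
eef_rot: [[-0.0, 1.0, 0.002], [1.0, 0.0, 0.001], [0.001, 0.002, -1.0]]
ft_force: [0.2, -0.4, -0.1]
gripper_width: -0.002
```

>>> jog_arm(
  plan=[-1.0,0,0,0,1,-1.0,0,0,0,1,-1.0,0,0,0,1,-1,0,0,0,1],
)

```text
time: 3.7
position: [0.5761, 0.2648, 0.0762]
eef_rot: [[0.001, 1.0, 0.003], [1.0, -0.001, 0.002], [0.002, 0.003, -1.0]]
ft_force: [0.3, 3.2, 2.4]
gripper_width: 0.001
```

```bash
python3 go.py .574 .2166 .074 90; python3 wr.py w3
```

```text
t 3.7 p [0.5761 0.2648 0.0762] ang 90.0 F [0.3 3.2 2.4] w 0.0011202342392283443
cur-axes cm [-4.82 -0.21  0.21] target-axes cm [-4.82 -0.21  0.22] spin -0.0
```

View pics/w3.png

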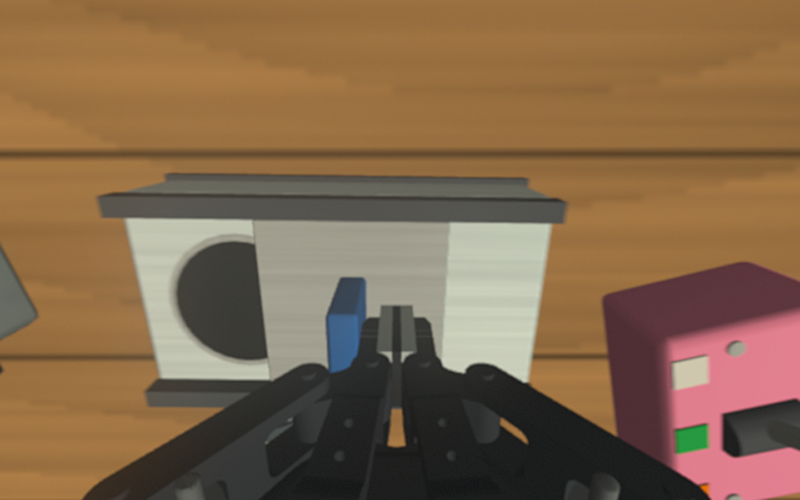

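The blue blade is moving at about 3 N and has begun to cover the hole. I'll keep pushing.

>>> jog_arm(
  plan=[-1.0,0,0,0,1,-1.0,0,0,0,1,-1.0,0,0,0,1,-1,0,0,0,1,-0.4,0,0,0,1],
)

```text
time: 4.25
position: [0.5746, 0.2195, 0.0741]
eef_rot: [[0.001, 1.0, -0.001], [1.0, -0.001, -0.001], [-0.001, -0.001, -1.0]]
ft_force: [2.6, 2.8, 1.4]
gripper_width: -0.002
```

>>> jog_arm(
  plan=[-0.4,0,0,0,1,-0.4,0,0,0,1],
)

```text
time: 4.45
position: [0.5745, 0.2128, 0.0741]
eef_rot: [[0.001, 1.0, -0.0], [1.0, -0.001, 0.001], [0.001, -0.0, -1.0]]
ft_force: [1.0, 11.3, 2.3]
gripper_width: 0.003
```

```bash
python3 wr.py w4
```

```text
(no output)
```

View pics/w4.png

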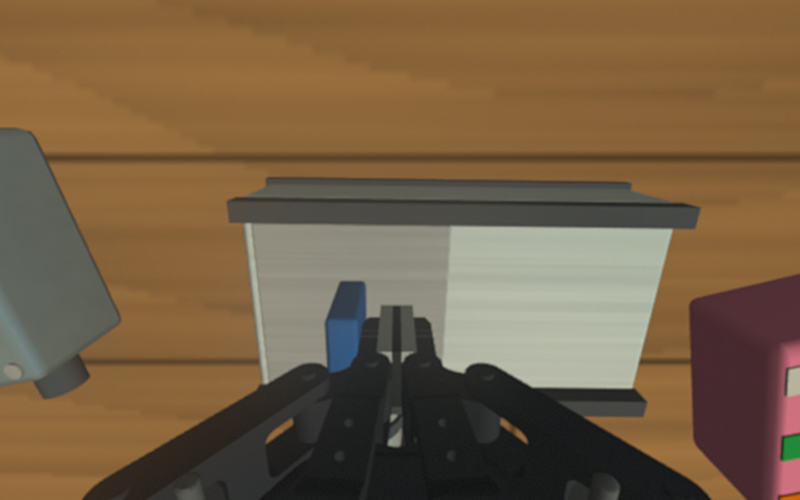

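Force rose to 11 N with the blade at its stop and a thin frame strip left: blue is shut. Now back off, lift, and cross to yellow.

>>> jog_arm(
  plan=[1.0,0,0,0,1,1.0,0,-1,0,1,0,0,-4,0,1,0,0,-5,0,1,0,0,-5,0,1],
)

```text
time: 5.0
position: [0.5734, 0.2332, 0.2251]
eef_rot: [[-0.001, 1.0, -0.003], [1.0, 0.001, -0.002], [-0.002, -0.003, -1.0]]
ft_force: [1.4, 0.5, 0.6]
gripper_width: 0.001
```

>>> jog_arm(
  plan=[0,0,-5,0,1,-3,-0.4,-2,0,1,-4.5,-0.4,0,0,1,-4.5,-0.4,0,0,1,-4.5,-0.4,0,0,1],
)

```text
time: 5.5
position: [0.558, 0.0671, 0.295]
eef_rot: [[-0.001, 1.0, 0.0], [1.0, 0.001, -0.001], [-0.001, -0.0, -1.0]]
ft_force: [0.3, -1.6, -0.2]
gripper_width: -0.001
```

>>> jog_arm(
  plan=[-4.5,-0.4,0,0,0.5,-4.5,-0.4,0,0,0.5,-4.5,-0.4,0,0,0.5,-4.5,-0.4,0,0,0.5,-4.5,-0.4,0,0,0.5],
)

```text
time: 6.0
position: [0.5379, -0.1582, 0.2946]
eef_rot: [[-0.0, 1.0, -0.001], [1.0, 0.0, -0.001], [-0.001, -0.001, -1.0]]
ft_force: [1.3, 0.8, -0.1]
gripper_width: 0.502
```

>>> jog_arm(
  plan=[-4.5,-0.4,0,0,0.5,-4.5,-0.4,0,0,0.5,0,0,0,7,0.5,0,0,0,0,1,0,0,0,0,1],
)

```text
time: 6.5
position: [0.5304, -0.2464, 0.2942]
eef_rot: [[0.119, 0.993, -0.001], [0.993, -0.119, 0.0], [0.0, -0.001, -1.0]]
ft_force: [-0.2, 1.8, 0.3]
gripper_width: 0.168
```

```bash
python3 go.py .516 -.345 .3 83; python3 wr.py w5
```

```text
t 6.5 p [ 0.5304 -0.2464  0.2942] ang 83.1 F [-0.2  1.8  0.3] w 0.16848397943419624
cur-axes cm [-9.97 -0.25 -0.58] target-axes cm [-9.97 -0.23 -0.58] spin 0.1
```

View pics/w5.png

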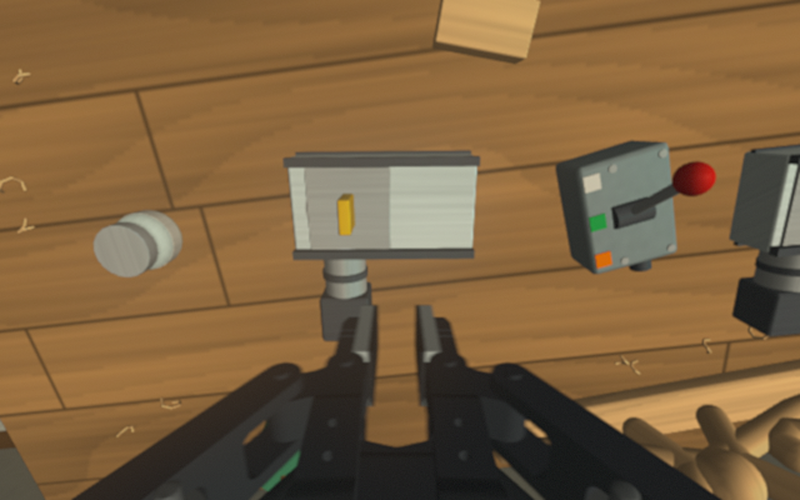

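Yellow tab at (346,215), frame aligned with the tool; the wax jar is at (130,245).

Run:
```python
from h import *
from bench import r
s=r.observe()
d=pickle.load(open('w5.pkl','rb'))
for n,u,v,z in(('tab',346,215,.094),('rail',286,162,.062),('rail',478,160,.062),('rail',294,254,.062),('rail',474,252,.062),('bladeL',305,200,.058),('bladeR',390,200,.058),('jar',126,250,.06)):
    p=onz(d,u/1.25,v/1.25,z); print(n,p.round(4),(s['eef_rot'].T@(p-s['position'])*100).round(2))
```

```text
tab [ 0.5208 -0.2903  0.094 ] [-4.52 -0.43 20.03]
rail [ 0.469  -0.3447  0.062 ] [-10.53  -4.92  23.23]
rail [ 0.4892 -0.1605  0.062 ] [ 7.99 -5.11 23.23]
rail [ 0.5622 -0.3562  0.062 ] [-10.57   4.47  23.22]
rail [ 0.5824 -0.1693  0.062 ] [ 8.23  4.25 23.23]
bladeL [ 0.5082 -0.3347  0.058 ] [-9.08 -1.15 23.63]
bladeR [ 0.5184 -0.2497  0.058 ] [-0.52 -1.15 23.63]
jar [ 0.5376 -0.5305  0.06  ] [-28.17   4.1   23.42]
```

>>> jog_arm(
  plan=[-4.5,-0.2,0,0,1,-4.5,-0.15,0,0,1,0,0,5,0,1,0,0,5,0,1,0,0,4,0,1],
)

```text
time: 7.05
position: [0.5156, -0.3344, 0.1519]
eef_rot: [[0.119, 0.993, -0.002], [0.993, -0.119, 0.001], [0.001, -0.002, -1.0]]
ft_force: [0.5, 0.1, 0.3]
gripper_width: 0.0
```

>>> jog_arm(
  plan=[0,0,4,0,1,0,0,2,0,1,0,0,1.8,0,1,0,0,0,0,1],
)

```text
time: 7.45
position: [0.5143, -0.3328, 0.0729]
eef_rot: [[0.119, 0.993, -0.006], [0.993, -0.119, 0.005], [0.004, -0.006, -1.0]]
ft_force: [-0.4, 0.4, -0.2]
gripper_width: 0.004
```

```bash
python3 go.py .5325 -.234 .074 83; python3 wr.py w6
```

```text
t 7.45 p [ 0.5143 -0.3328  0.0729] ang 83.2 F [-0.4  0.4 -0.2] w 0.003644199285099848
cur-axes cm [10.02  0.63 -0.08] target-axes cm [10.03  0.61 -0.11] spin 0.2
```

View pics/w6.png

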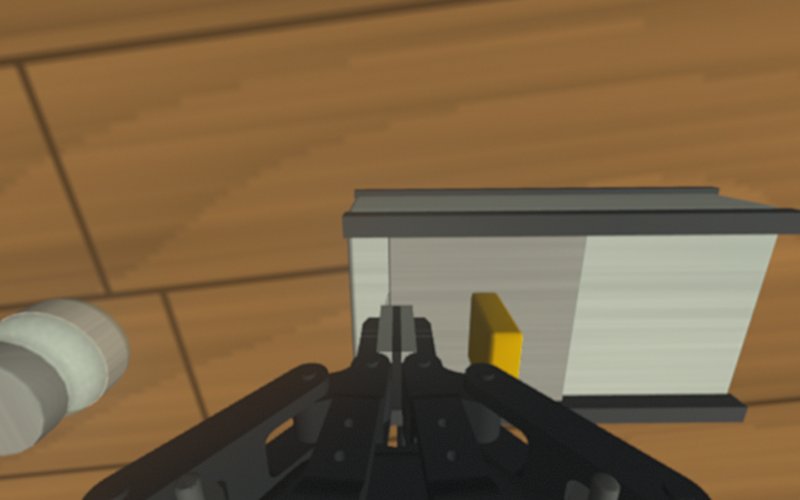

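Clear of the jar and behind the tab; now push along +x of the tool.

>>> jog_arm(
  plan=[1.0,0.1,0,0,1,1.0,0.1,0,0,1,1.0,0.1,0,0,1,1,0,0,0,1,1,0,0,0,1],
)

```text
time: 8.0
position: [0.526, -0.2868, 0.0777]
eef_rot: [[0.122, 0.993, 0.002], [0.993, -0.122, -0.002], [-0.002, 0.002, -1.0]]
ft_force: [-0.8, -2.9, 2.3]
gripper_width: -0.001
```

>>> jog_arm(
  plan=[1.0,0,0,0,1,1.0,0,0,0,1,1.0,0,0,0,1,1,0,0,0,1],
)

```text
time: 8.4
position: [0.5305, -0.2464, 0.0766]
eef_rot: [[0.122, 0.992, 0.001], [0.992, -0.122, -0.0], [-0.0, 0.001, -1.0]]
ft_force: [0.1, -3.8, 2.8]
gripper_width: 0.005
```

>>> jog_arm(
  plan=[0.4,0,0,0,1,0.4,0,0,0,1],
)

```text
time: 8.6
position: [0.5311, -0.2385, 0.0762]
eef_rot: [[0.122, 0.993, 0.0], [0.993, -0.122, 0.0], [0.0, 0.0, -1.0]]
ft_force: [-0.1, -2.9, 1.9]
gripper_width: -0.002
```

```bash
python3 go.py .5325 -.234 .074 83; python3 wr.py w7
```

```text
t 8.6 p [ 0.5311 -0.2385  0.0762] ang 83.0 F [-0.1 -2.9  1.9] w -0.001578819274848088
cur-axes cm [0.46 0.08 0.22] target-axes cm [0.46 0.08 0.22] spin -0.0
```

View pics/w7.png

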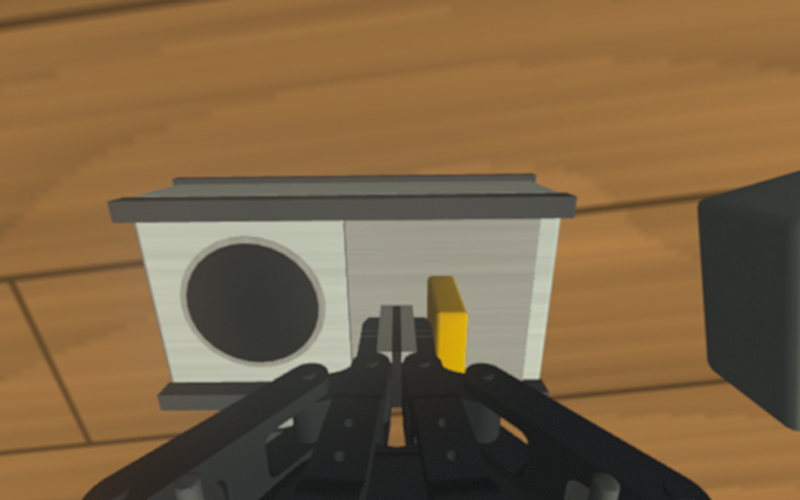

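Still sliding at 3 N, so not at its stop yet.

>>> jog_arm(
  plan=[0.3,0,0,0,1,0.3,0,0,0,1],
)

```text
time: 8.85
position: [0.5313, -0.2378, 0.0764]
eef_rot: [[0.12, 0.993, -0.0], [0.993, -0.12, -0.01], [-0.01, 0.001, -1.0]]
ft_force: [-2.2, -20.3, -3.4]
gripper_width: -0.006
```

>>> jog_arm(
  plan=[0.2,0,0,0,1,0,0,0,0,1],
)

```text
time: 9.05
position: [0.5313, -0.2379, 0.0764]
eef_rot: [[0.12, 0.993, -0.0], [0.993, -0.12, -0.013], [-0.013, 0.001, -1.0]]
ft_force: [-2.6, -19.6, -2.3]
gripper_width: -0.003
```

Yellow is against its stop at 20 N. Back off, lift, and head for the lever.

>>> jog_arm(
  plan=[-1.5,0,0,0,1,-1.5,0,0,0,1,0,0,-4,0,1,0,0,-5,-6,1,0,0,-5,-6,1],
)

```text
time: 9.55
position: [0.5269, -0.2599, 0.2158]
eef_rot: [[-0.09, 0.996, -0.004], [0.996, 0.09, 0.004], [0.005, -0.003, -1.0]]
ft_force: [1.7, -0.8, 0.8]
gripper_width: 0.001
```

>>> jog_arm(
  plan=[0,0,-4,-6,1,0,-4,0,0,1,0,-4,0,0,1,0,0,0,0,1],
)

```text
time: 9.95
position: [0.4458, -0.2754, 0.255]
eef_rot: [[-0.188, 0.982, -0.004], [0.982, 0.188, 0.003], [0.004, -0.003, -1.0]]
ft_force: [0.4, -0.1, -1.2]
gripper_width: 0.0
```

```bash
python3 go.py .465 -.028 .25 101;python3 - <<'E'
from bench import r
import cv2,pickle
d=r.get_image('side');pickle.dump(d,open('side1.pkl','wb'))
cv2.imwrite('pics/side1.png',cv2.resize(d['img'][130:310,310:500,::-1],None,fx=3.3,fy=3.3,interpolation=cv2.INTER_CUBIC))
E
```

```text
t 9.95 p [ 0.4458 -0.2754  0.255 ] ang 100.8 F [ 0.4 -0.1 -1.2] w 0.0002200262068715652
cur-axes cm [23.94  6.54  0.57] target-axes cm [23.92  6.61  0.5 ] spin -0.2
```

View pics/side1.png

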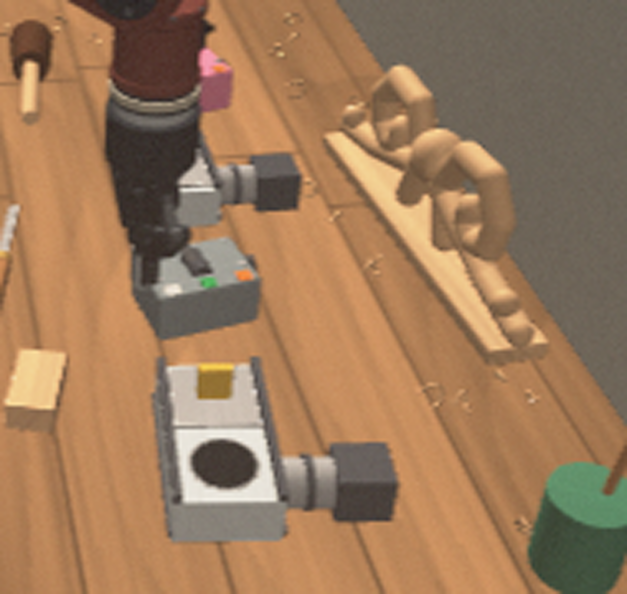

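The yellow gate is fully open: hole clear at (223,463), tab at (215,380).

>>> jog_arm(
  plan=[4.8,1.3,0,0,1,4.8,1.3,0,0,1,4.8,1.3,0,0,1,4.8,1.3,0,0,1,4.7,1.3,0,0,1],
)

```text
time: 10.5
position: [0.4684, -0.0264, 0.256]
eef_rot: [[-0.191, 0.982, -0.0], [0.982, 0.191, 0.002], [0.002, 0.0, -1.0]]
ft_force: [1.4, -0.9, -0.6]
gripper_width: 0.004
```

>>> jog_arm(
  plan=[0,0,0,0,1,0,0,0,0,1],
)

```text
time: 10.7
position: [0.4685, -0.0275, 0.256]
eef_rot: [[-0.194, 0.981, -0.001], [0.981, 0.194, 0.001], [0.001, -0.001, -1.0]]
ft_force: [-0.5, 0.4, -0.1]
gripper_width: -0.005
```

```bash
python3 go.py .465 -.028 .148 101;python3 wr.py w8
```

```text
t 10.7 p [ 0.4685 -0.0275  0.256 ] ang 101.2 F [-0.5  0.4 -0.1] w -0.005373696121294552
cur-axes cm [ 1.00e-02 -3.40e-01  1.08e+01] target-axes cm [ 0.02 -0.35 10.8 ] spin 0.2
```

View pics/w8.png

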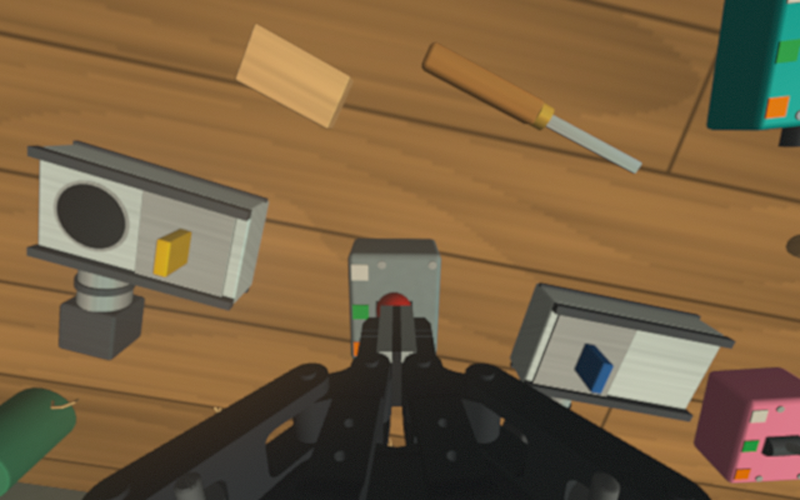

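Both gates are as wanted: yellow hole clear, blue covered. The knob lines up with the fingers at (395,300). Descending behind the knob.

>>> jog_arm(
  plan=[0,-0.5,3,0,1,0,0,3,0,1,0,0,3,0,1,0,0,1.8,0,1,0,0,0,0,1],
)

```text
time: 11.25
position: [0.4605, -0.0311, 0.1449]
eef_rot: [[-0.187, 0.982, -0.008], [0.982, 0.187, 0.002], [0.003, -0.007, -1.0]]
ft_force: [-0.1, 0.5, 0.2]
gripper_width: 0.002
```

```bash
python3 go.py .513 -.019 .148 101;python3 wr.py w9;python3 - <<'E'
from bench import r
import cv2,pickle
for n,(a,b,c,e) in(('side',(150,260,330,440)),('scene',(170,270,280,400))):
    d=r.get_image(n);pickle.dump(d,open(n+'2.pkl','wb'))
    cv2.imwrite(f'pics/{n}2.png',cv2.resize(d['img'][a:b,c:e,::-1],None,fx=4.5,fy=4.5,interpolation=cv2.INTER_CUBIC))
E
```

```text
t 11.25 p [ 0.4605 -0.0311  0.1449] ang 100.8 F [-0.1  0.5  0.2] w 0.0017954458518398555
cur-axes cm [ 0.2   5.38 -0.35] target-axes cm [ 0.18  5.38 -0.31] spin -0.2
```

View pics/w9.png

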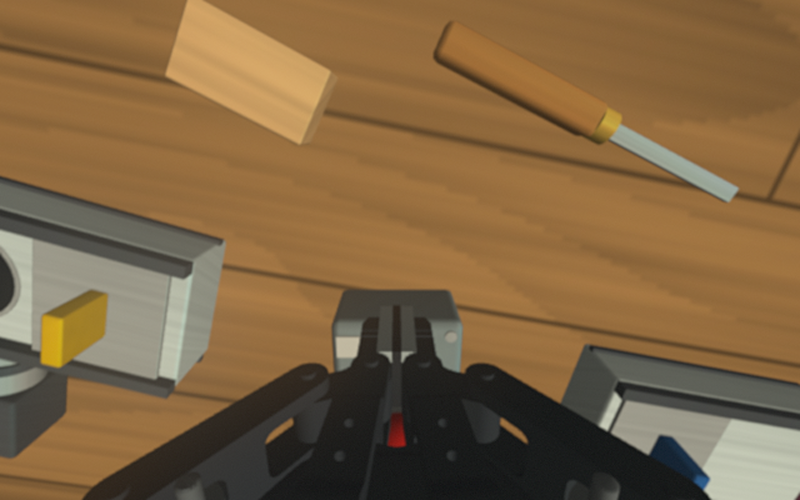

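View pics/side2.png

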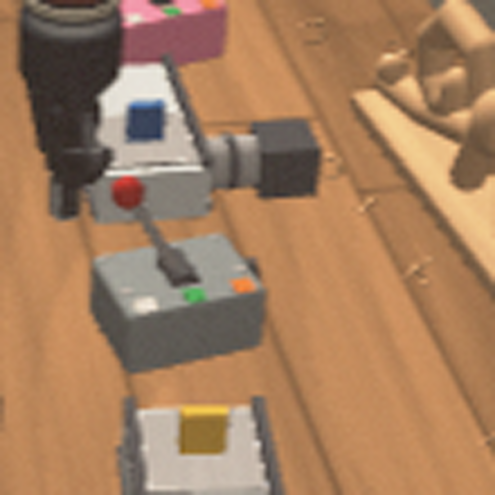

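The fingers stand behind the knob, which is centred (red visible through the gap) and at the right height. Pushing slowly.

>>> jog_arm(
  plan=[0.1,0.8,0,0,1,0.1,0.8,0,0,1,0,0.8,0,0,1,0,0.4,0,0,1],
)

```text
time: 11.8
position: [0.491, -0.0228, 0.1491]
eef_rot: [[-0.191, 0.982, -0.001], [0.982, 0.191, -0.001], [-0.001, -0.001, -1.0]]
ft_force: [-5.9, -0.9, 4.4]
gripper_width: 0.003
```

>>> jog_arm(
  plan=[0,0.4,0,0,1,0,0.4,0,0,1,0,0.4,0,0,1],
)

```text
time: 12.1
position: [0.4999, -0.0209, 0.1482]
eef_rot: [[-0.191, 0.982, -0.007], [0.982, 0.191, -0.001], [-0.0, -0.007, -1.0]]
ft_force: [-5.5, -1.9, 4.2]
gripper_width: -0.003
```

>>> jog_arm(
  plan=[0,0.3,0,0,1,0,0.3,0,0,1],
)

```text
time: 12.3
position: [0.5075, -0.0194, 0.1483]
eef_rot: [[-0.191, 0.982, -0.002], [0.982, 0.191, -0.001], [-0.0, -0.002, -1.0]]
ft_force: [-2.0, -1.3, 2.1]
gripper_width: -0.001
```

>>> jog_arm(
  plan=[0,0.3,0,0,1,0,0.2,0,0,1],
)

```text
time: 12.5
position: [0.5138, -0.0182, 0.1483]
eef_rot: [[-0.19, 0.982, 0.002], [0.982, 0.19, 0.0], [0.0, 0.002, -1.0]]
ft_force: [0.1, -0.3, 0.0]
gripper_width: -0.005
```

Force has dropped to zero, so it snapped. Back away and check.

>>> jog_arm(
  plan=[0,-2,0,0,1,0,-3,0,0,1,0,-3,-3,0,1,0,0,-5,0,1,0,0,-5,0,1],
)

```text
time: 13.0
position: [0.4327, -0.0332, 0.278]
eef_rot: [[-0.19, 0.982, -0.002], [0.982, 0.19, 0.001], [0.002, -0.002, -1.0]]
ft_force: [1.5, -0.4, 1.9]
gripper_width: 0.005
```

>>> jog_arm(
  plan=[0,0,0,0,1,0,0,0,0,1],
)

```text
time: 13.2
position: [0.436, -0.0338, 0.2804]
eef_rot: [[-0.19, 0.982, 0.006], [0.982, 0.19, -0.001], [-0.002, 0.005, -1.0]]
ft_force: [-1.5, 0.4, -0.9]
gripper_width: 0.005
```

```bash
python3 go.py;python3 wr.py w10;python3 - <<'E'
from bench import r
import cv2,pickle
ims=[]
from h import *
D={}
for n,(a,b,c,e) in(('side',(140,290,320,450)),('scene',(160,310,250,430))):
    d=r.get_image(n);D[n]=d
    ims.append(cv2.resize(d['img'][a:b,c:e,::-1],(390 if n=='side' else 400,450),interpolation=cv2.INTER_CUBIC))
    print(n,[(c,s[4]) for c,s in blobs(d,(0,170,80),(5,255,255)) if 300<c[0]<400 and c[1]>160])
cv2.imwrite('pics/fin.png',np.hstack(ims))
E
```

```text
t 13.2 p [ 0.436  -0.0338  0.2804] ang 101.0 F [-1.5  0.4 -0.9] w 0.005149031878333708
side [(array([370.8, 186.1]), np.int32(18))]
scene [(array([341.7, 219.6]), np.int32(27))]
```

View pics/fin.png

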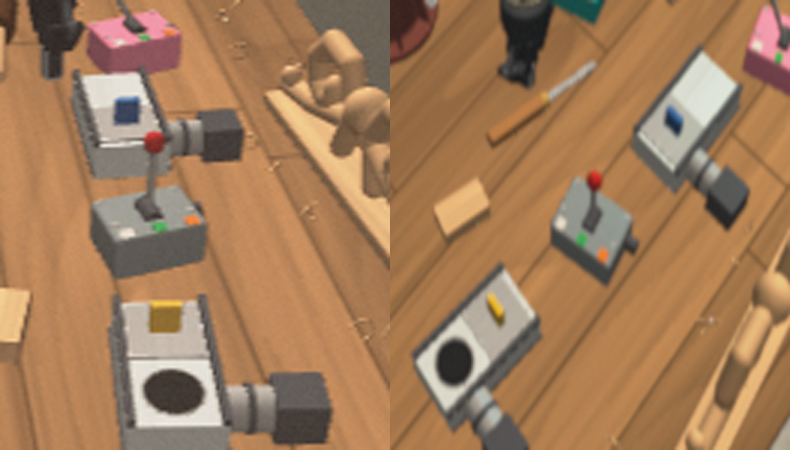

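View pics/w10.png

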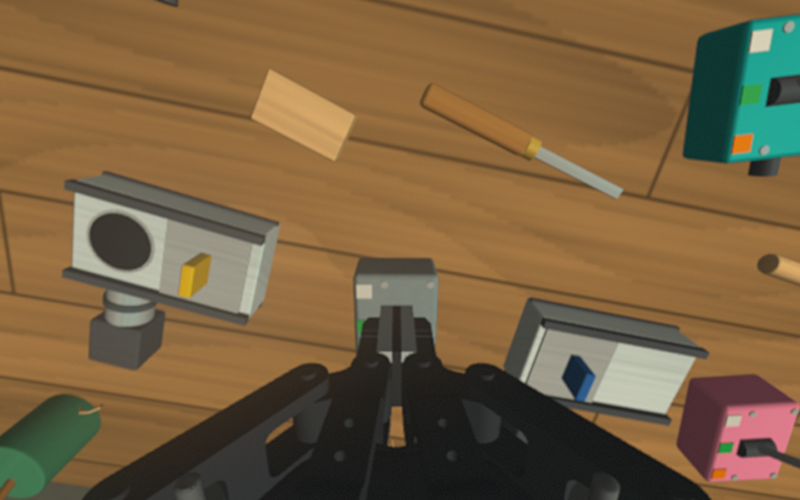

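The lever is upright over the green mark, the hand is clear and the bystanders are unmoved. One numeric check, then hand in.

Run:
```python
from h import *
from bench import r
a=r.get_image('scene');b=r.get_image('side')
print('knob',tri(a,(341.7,219.6),b,(370.8,186.1)),'pivot~ .560,-.010')
for n,i in(('blue',((105,110,30),(125,255,255))),('yellow',((21,150,120),(32,255,255)))):
    c=[c for c,s in blobs(a,*i) if c[0]>200 and c[1]>100]
    print(n,[onz(a,*x,.08) for x in c])
s=r.observe();print(s['ft_force'],s['joint_vel'])
r.job_done()
```

```text
knob (array([ 0.56103417, -0.00995005,  0.16535341]), np.float64(0.0009121226233790957)) pivot~ .560,-.010
blue [array([0.57337252, 0.19518338, 0.08      ])]
yellow [array([ 0.53059058, -0.21490186,  0.08      ])]
[-0.25285748  0.21239369  0.40016918] [-0.00150274 -0.00122831 -0.00309489  0.00074395  0.00285491  0.00242699]
the job is handed in; nothing more can be done
```

The dust extraction is set for carving and the job is handed in, at about 13 s of the 61 s allowed. No verdict is reported.

- **Blue gate (shut):** I pushed the blade with the closed fingers until the force rose to 11 N at its stop. The tab measured y = 0.195 m, and the opening it covers had measured 0.1946 m.
- **Yellow gate (open):** I pushed this blade the same way, to 20 N at the other stop. The opening shows fully clear, and the tab is within about 2 mm of its expected open position.
- **Lever (slow):** I nudged the grey box's knob slowly until it snapped out of off. The knob then measured (0.561, -0.010) m, within about 1 mm of the pivot sideways, so the lever is upright. It never appeared past upright, though I had no direct reading of its angle.
- **Knob height:** it measured 165 mm against the stated 160 mm, which I put down to pixel error.
- **Hand and bystanders:** the hand is well clear with no real force on it. The gouge and offcut look unmoved in the last pictures. The wax jar and mallet were not fully in those views, but the arm did not touch them.

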